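# Pack the second hand weight and snap the case shut

## Robot

A 7-joint arm with a two-finger parallel gripper is mounted at the origin on the work surface. World frame = base frame: x ahead of the robot, y to its left, z up, the work surface at z = 0. Lengths are in mm, angles in degrees, forces in N, time in s.
With the tool pointing down it reaches from about 350 to 900 mm from the base axis. Payload 8.1 kg.
Tool frame: the origin (TCP) lies at the centre of the arm's flange, where the gripper is bolted on; the fingertips stand r.nose_length ahead of it and the grasp point (between the pads) lies 155 mm ahead of it (r.nose_length is the distance from the TCP to the fingertips, in mm); z points along the fingers, y is the direction in which the jaws open and shut (so a half turn about z gives the same grasp; the last joint's range is limited). The gripper opens to 85 mm and grips with 20 to 120 N. Pads are 22 mm wide; open, the fingers measure 114 mm over their backs; the gripper's body (76 mm by 85 mm) begins 54 mm behind the grasp point. The pads swing forward as they close: fully open they stand 13 mm farther back than shut.
Start: joints at [70.554, 24.895, 1.432, 90.138, -0.665, 64.973, -4.303], TCP at [146.596, -607.571, 404.723] pointing down, gripper open.
Joint ranges: [-149.89, 149.89], [-25.12, 119.58], [-72.63, 75.52], [4.76, 147.25], [-75.54, 255.54], [6.69, 114.76], [-157.13, 157.13]. Speed limits (degrees/s): [127.2, 127.2, 172.46, 172.46, 180, 180, 180].

## Interface

Orientations are given as a 3x3 rotation matrix whose columns are the frame's x, y, z axes.
In Python, from station import r gives the robot as it stands. Calls block until the motion is done:
- r.reach(position, orientation): joint-space move of the TCP to a pose.
- r.move_l(position, feed=150, attitude=None, stop_force=None): straight line of the TCP; attitude=None keeps the orientation; feed is the mean speed in mm/s. With stop_force (N) it stops when the force on the tool has changed by that much, and returns True; else False.
- r.movej(angles): joint-space move.
- r.command_gripper(opening, f_grip=None): opening from 0.0 (shut) to 1.0 (fully open); f_grip is the grip in N (None keeps the last); returns when the fingers have stopped.
- r.hold(seconds).
- r.inverse_kinematics(position, orientation): joint angles nearest the present ones, or None.
- r.get_state(): the state.
- r.grab_frame(name): name is "side" or "top" or "wrist"; returns (picture, depth): 480x640x3 uint8, red, green, blue; 480x640 float32, mm along the optical axis (not along the pixel's ray), 0 where there is no reading.
- r.calibration(name): a dict with "fx", "fy", "cx", "cy" (pixels), "R" (3x3) and "t" (3): a world point X has camera coordinates R X + t; the wrist camera has in their place "T_tool_cam" (4x4, takes a point from camera to tool coordinates, whose origin is the TCP and whose axes are the flange's). Camera axes: x right, y down, z forward; pixel columns grow to the right and rows downward; lengths in mm; the calibration is good to about 2 mm. A picture is of the moment at which its call begins: read the wrist's pose just before it. calibration takes no time and is no camera call.
A pose or a line that the arm cannot do raises r.IKError and nothing moves.
- r.hand_in(): hands the job in, once; it reports no verdict.
The state is a dict: "time_s": time; "joint_positions": joint angles; "joint_vel": joint speeds; "tau": joint torques, N m; "position": TCP position; "orientation": TCP orientation; "ft_force": force on the tool from outside, world axes, zero at the start; "torque": the same for the moment, N m; "width": opening from 0.0 (shut) to 1.0 (fully open).
Only numpy, scipy, OpenCV 4.12 (cv2) and the standard library are available. Lean on these libraries where they do the work, as an engineer would, in place of code of your own. Each camera call takes 0.05 s, during which the arm holds its last target.

## Task

Put the loose small hex hand weight that matches the one already in the open case into the empty cradle at the front of the case, setting it down gently rather than dropping it. Then fold the lid over without slamming it and press it fully home, so that its front catch snaps past the detent and the lid stays flat shut. Leave everything else on the bench where it is.

Things in the scene. Friction and masses are not known exactly. Their poses are not given: they have to be found in the camera images.
- case: Grey open storage case, 205 (x) x 200 (y) x 66 mm high, walls and floor 5 mm, fixed to the bench. Origin: centre of its underside; x from its front (robot's side) to the hinged back, y along its width, z up. Two cradles side by side, each for a hand weight lying along y: centred at x = -30 mm (front, empty) and +46 mm (back, holds the twin), y = 0.
- front_cradle (a point): Where the middle of the bar belongs in the empty front cradle: case x = -30, y = 0, z = 30 mm (bar axis of a seated weight). The cradle has low black ribs (tops 19 mm above the case's underside, 50 mm apart in x, at |y| 48 to 88 mm) beside the hex heads only: they centre a weight lowered flat between them; the middle is free for fingers.
- lid (a joint): Hinge angle of the grey lid (two black stripes outside): 0 flat shut, grows as it opens up and back, 1.57 upright, at most 1.9. Friction (0.32 N m) holds it where it is left. The hook on its front edge meets the sprung catch on the case's front wall at about 0.07 rad; pushing past takes 15 to 20 N at the middle of the front edge, then the lid goes on to 0 and stays; short of that it stays ajar.
- lid_hinge (a point): Middle of the lid's hinge axis (the case's y direction), at case x = +102.5, z = 66 mm. The lid is a plate 210 mm long from this axis to its front edge, 200 mm wide, 8 mm thick (its underside passes through the axis). A hook tab 60 mm wide reaches 14 mm farther in front of the middle of its edge.
- lid_edge (a point): Middle of the lid's front (free) edge, on its outer face, which is the top when shut: 210 mm from the hinge axis; at case z = 74 mm when shut.
- weight: The loose small chrome hex hand weight to pack, about 0.6 to 0.85 kg, 160 mm long: two hex heads 36 mm long and 50 mm across flats (58 mm across corners), joined by a round bar 26 mm in diameter, 88 mm free between the heads. It lies flat on the bench, left or right of the case. Origin: under its middle on the flat it lies on; y along the bar, z up.
- weight_mid (a point): Middle of the loose small weight's bar, on its axis, 25 mm above the surface it lies on: where to grip, fingers closing across the bar.
- twin: The identical small hand weight already in the back cradle; same frame as the loose one. It stays there.
- twin_mid (a point): Middle of the bar of the weight in the back cradle, on its axis.
- big_weight: A larger chrome hex weight, 215 mm long, heads 66 mm across flats, 1.8 kg, lying on the other side of the case: too long for it, leave alone. Origin under its middle, y along the bar.
- bottle: Clear drinking bottle, 68 mm in diameter, 200 mm tall, standing at the back: leave alone. Origin: centre of its underside.
- collar: Dark steel bar collar, ring 56 mm in diameter, 26 mm high, near the robot: leave alone. Origin: centre of its underside.
- disc: Dark steel weight disc, 90 mm in diameter, 24 mm high, lying near the robot: leave alone. Origin: centre of its underside.
- kettlebell: Dark iron kettlebell, 110 mm in diameter, 150 mm high, back left: leave alone. Origin: centre of its underside.
- timer: White timer box, 50 x 90 x 50 mm, at the back: leave alone. Origin: centre of its underside.

How it is judged:
By the outcome, as a careful person would: the job done as asked, in the order asked, and still so for the second after the job is handed in, with the robot touching nothing.
It also fails if it takes over 64 s, if anything falls off the work surface, if the arm or the gripper's body presses on something with over 40 N, if the wrist force passes 120 N, or if a joint passes its speed limit or range.

## Working session

There is one attempt and no reset: what is moved stays moved. The work goes in short steps, each a Python script; the robot and the scene stay as the last script left them, time stands still between calls to the robot, and variables do not carry over. Pictures are saved under pics/ and viewed, and the job is handed in when it is done.

```bash
ls; mkdir -p pics
python3 - <<'E'
from station import r
import cv2,numpy as np
s=r.get_state();print(s['time_s'],s['position'],s['orientation'],s['ft_force'],r.nose_length)
for n in('side','top','wrist'):
    im,d=r.grab_frame(n);cv2.imwrite(f'pics/{n}0.png',im[:,:,::-1]);np.savez(f'pics/{n}0.npz',im=im,d=d)
    print(n,{k:np.round(v,3).tolist() for k,v in r.calibration(n).items()},(d>0).mean())
E
```

```text
pics
0.0 [ 146.50584246 -607.33826419  403.9302124 ] [[ 9.72113759e-01  2.34509214e-01 -5.18055624e-04]
 [ 2.34509736e-01 -9.72112630e-01  1.48977457e-03]
 [-1.54242551e-04 -1.56971944e-03 -9.99998756e-01]] [-0.69313095  0.06432538  0.73532719] 173.4
side {'fx': 591.624, 'fy': 591.624, 'cx': 313.5, 'cy': 246.992, 'R': [[0.974, -0.227, -0.009], [-0.171, -0.706, -0.687], [0.149, 0.671, -0.727]], 't': [-532.653, 148.59, 1112.065]} 0.9958170572916667
top {'fx': 469.782, 'fy': 469.782, 'cx': 313.686, 'cy': 238.951, 'R': [[0.015, -1.0, -0.002], [-0.983, -0.014, -0.184], [0.184, 0.005, -0.983]], 't': [16.487, 572.719, 1108.156]} 0.99615234375
wrist {'fx': 418.717, 'fy': 418.717, 'cx': 315.342, 'cy': 241.126, 'T_tool_cam': [[0.0, -0.945, -0.327, 84.202], [1.0, -0.0, 0.001, -0.807], [-0.001, -0.327, 0.945, 30.38], [0.0, 0.0, 0.0, 1.0]]} 0.9957975260416667
```

View pics/side0.png

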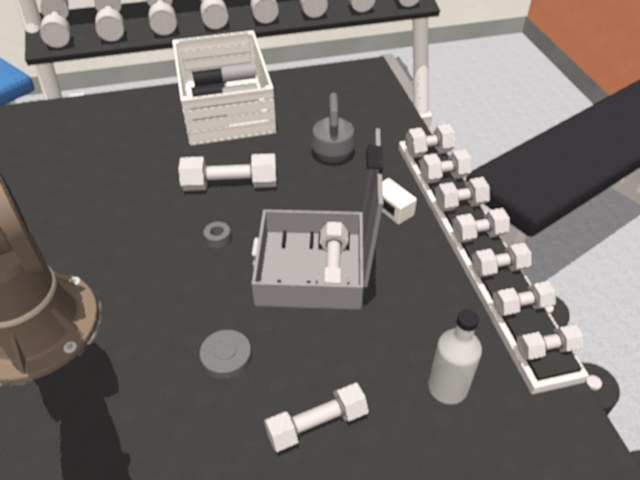

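View pics/top0.png

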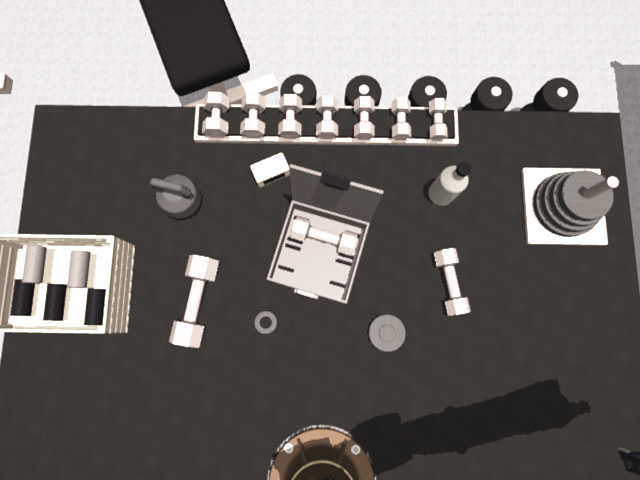

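View pics/wrist0.png

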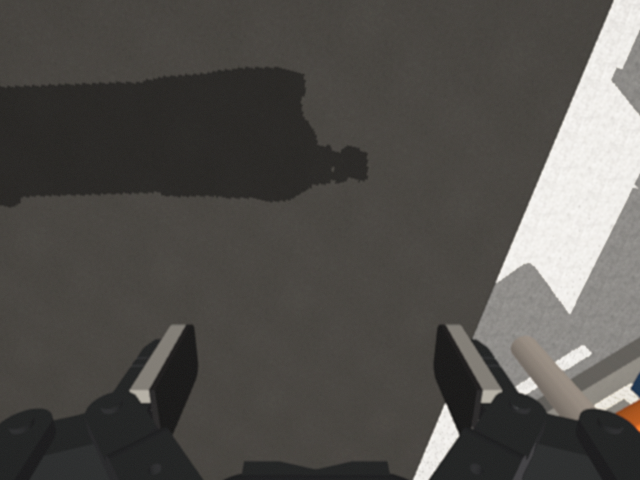

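The top view shows the loose small weight at about (452,282), the big one at (195,300), and the case at about (318,255) with its lid upright behind at (335,190). The side view agrees. Next I'll measure with the depth clouds.

```bash
cat > h.py <<'E'
import numpy as np,cv2
from station import r
def cloud(n,d,pose=None):
    c=r.calibration(n);v,u=np.mgrid[:480,:640]
    P=np.stack([(u-c['cx'])/c['fx']*d,(v-c['cy'])/c['fy']*d,d],-1).astype(float)
    if n=='wrist':
        T=np.array(c['T_tool_cam']);P=P@T[:3,:3].T+T[:3,3]
        p,R=pose;P=P@np.array(R).T+np.array(p)
    else: P=(P-np.array(c['t']))@np.array(c['R'])
    P[d<=0]=np.nan
    return P
def rect(xy):
    (c,wh,a)=cv2.minAreaRect(xy.astype(np.float32));return np.round(c,1),np.round(wh,1),round(a,2)
E
python3 - <<'E'
from h import *
for n in('top','side'):
    f=np.load(f'pics/{n}0.npz');P=cloud(n,f['d'].astype(float));X,Y,Z=P[...,0],P[...,1],P[...,2]
    np.save(f'pics/{n}P.npy',P)
    if n=='top': pts=[(282,452),(250,441),(306,456),(240,322),(300,295),(272,300),(245,271),(190,335),(175,340),(200,360)]
    else: pts=[(415,318),(430,282),(405,352),(230,300),(262,310),(240,333)]
    for v,u in pts: print(n,u,v,np.round(P[v,u],1),f['im'][v,u])
    b=(np.abs(X-550)<300)&(np.abs(Y)<450)
    print('table z',np.nanmedian(Z[b]),np.nanstd(Z[b&(Z<6)]))
E
```

```text
top 452 282 [ 472.7 -317.6   35.8] [255 254 253]
top 441 250 [ 549.4 -288.5   53.2] [174 157 149]
top 456 306 [ 413.4 -320.2   51.9] [255 255 254]
top 322 240 [574.3   4.2  30.5] [187 169 162]
top 295 300 [424.7  70.1   1.2] [61 58 55]
top 300 272 [495.7  58.9   2.7] [234 227 220]
top 271 245 [564.1 134.8   4.7] [63 59 56]
top 335 190 [650.9 -20.3 213.8] [72 68 66]
top 340 175 [659.8 -27.2 289.3] [58 54 53]
top 360 200 [632.5 -75.6 202. ] [82 78 74]
table z 1.1429186234894786 2.377793968559928
side 318 415 [ 480.1 -320.1   36.1] [255 245 239]
side 282 430 [ 418.8 -338.2   49.2] [248 237 232]
side 352 405 [ 535.5 -321.4   47.2] [227 216 212]
side 300 230 [545.1 118.8  11.4] [125 119 118]
side 310 262 [545.9  26.5   8.8] [191 185 182]
side 333 240 [598.1  43.6  43.3] [174 164 160]
table z 1.529552907641932 1.8207861157574388
```

Run:
```python
from h import *
for n in('top','side'):
    P=np.load(f'pics/{n}P.npy');X,Y,Z=P[...,0],P[...,1],P[...,2]
    m=(abs(X-475)<120)&(abs(Y+318)<70)&(Z>8)&(Z<70)
    print(n,'weight hull',rect(P[m][:,:2]))
    hd=m&(Z>43)  # head tops
    mid=None
    k,lab,st,ce=cv2.connectedComponentsWithStats(hd.astype(np.uint8))
    hs=[P[lab==i] for i in range(1,k) if st[i,4]>40]
    for h in hs: print('  head',len(h),np.round(np.median(h,0),1),rect(h[:,:2]))
    # rim
    m=(abs(X-545)<170)&(abs(Y)<170)&(Z>61)&(Z<71)
    k,lab,st,ce=cv2.connectedComponentsWithStats(m.astype(np.uint8),connectivity=8)
    for i in range(1,k):
        if st[i,4]>25:
            q=P[lab==i];print('  rim',st[i],np.round(q.mean(0),1),rect(q[:,:2]))
    vis=(np.load(f'pics/{n}0.npz')['im'][:,:,::-1]).copy();vis[m]=(0,0,255);vis[hd]=(0,255,0)
    x=(slice(150,330),slice(230,490)) if n=='top' else (slice(120,460),slice(160,440))
    w=vis[x];s=2.5 if n=='top' else 1.7;cv2.imwrite(f'pics/{n}m.png',cv2.resize(w,None,fx=s,fy=s,interpolation=0))
    # lid
    m=(X>590)&(X<720)&(abs(Y)<130)&(Z>90)&(Z<300)
    q=P[m];q=q[np.linalg.norm(q[:,:2]-np.median(q[:,:2],0),axis=1)<130]
    c=q.mean(0);U,S,V=np.linalg.svd(q-c,full_matrices=False);print('  lid',len(q),np.round(c,1),np.round(V[2],3),S)
    print('  maxz',np.percentile(q[:,2],99))
```

```text
top weight hull (array([ 493.7, -318.7]), array([ 87.1, 199.4]), 87.84)
  head 225 [ 535.5 -306.    49.4] (array([ 534.1, -307.2]), array([42.2, 38.9]), 9.31)
  head 233 [ 415.8 -327.7   50. ] (array([ 418.1, -329.1]), array([41.4, 38.8]), 8.87)
  rim [267 200 102 103 814] [539.3  14.3  65.8] (array([538.9,  15. ]), array([200.5, 216.6]), 74.24)
  lid 2955 [649.5 -17.3 205.9] [-0.96   0.274  0.051] [3351.2606349  3073.67115653  214.47534833]
  maxz 292.5146336212969
side weight hull (array([ 478. , -315.4]), array([160.8,  57.5]), 10.67)
  head 488 [ 538.  -306.4   49.7] (array([ 537.1, -304.3]), array([40.6, 40.9]), 8.78)
  head 517 [ 417.4 -330.    49.8] (array([ 417.7, -327.8]), array([37.2, 37.8]), 11.26)
  rim [ 252  209  115   80 1312] [536.4  11.   65.7] (array([542.4,  19.3]), array([207.4, 220.4]), 74.26)
  lid 1951 [644.1 -39.9 216.6] [-0.967  0.252  0.048] [2878.29815565 2435.18954634  211.41954216]
  maxz 292.8182361536357
```

View pics/topm.png

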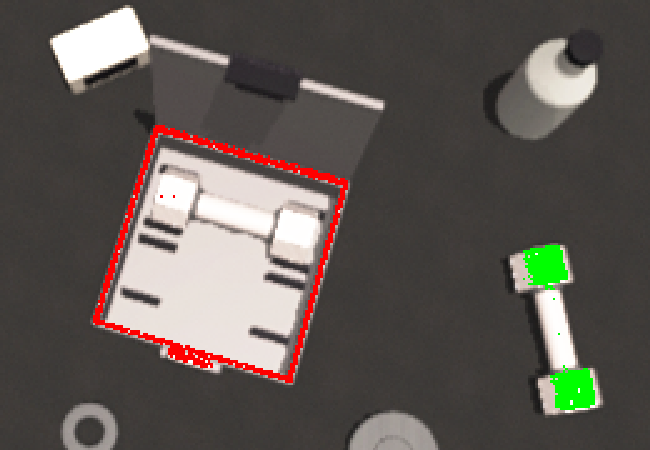

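View pics/sidem.png

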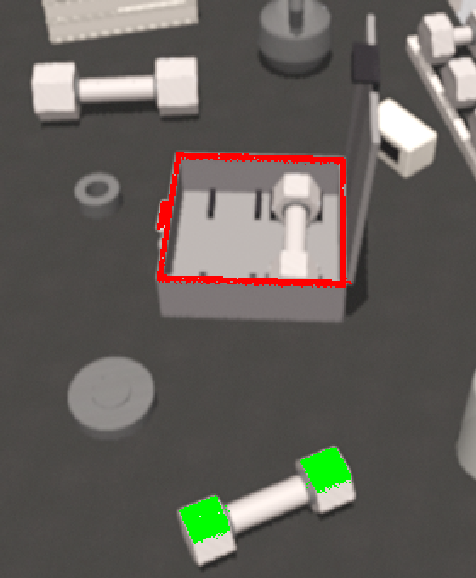

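The masks are clean: rim (red) is the case outline plus the front catch, and green marks the loose weight's two head tops. Next I'll fit the case frame and check the IK.

Run:
```python
from h import *
for n in('top','side'):
    P=np.load(f'pics/{n}P.npy');X,Y,Z=P[...,0],P[...,1],P[...,2]
    m=(abs(X-545)<150)&(abs(Y-10)<150)&(Z>61)&(Z<71)
    q=P[m][:,:2]; yaw=np.radians(-15.75); c=np.array([540,15.])
    for it in range(6):
        R=np.array([[np.cos(yaw),-np.sin(yaw)],[np.sin(yaw),np.cos(yaw)]]);l=(q-c)@R
        sel={'L':(abs(l[:,1]-97.5)<8)&(abs(l[:,0])<85),'Rr':(abs(l[:,1]+97.5)<8)&(abs(l[:,0])<85),
             'F':(abs(l[:,0]+100)<6)&(abs(l[:,1])<85)&(abs(l[:,1])>35),'B':(abs(l[:,0]-100)<6)&(abs(l[:,1])<85)}
        o={k:(np.median(l[s][:,1 if k in('L','Rr') else 0]),np.polyfit(l[s][:,0],l[s][:,1],1)[0] if k in('L','Rr') else -np.polyfit(l[s][:,1],l[s][:,0],1)[0],s.sum()) for k,s in sel.items()}
        c=c+R@np.array([(o['F'][0]+o['B'][0])/2,(o['L'][0]+o['Rr'][0])/2]); yaw+=np.mean([v[1] for v in o.values()])
    print(n,c,np.degrees(yaw),{k:np.round(v,3) for k,v in o.items()})
    l=(P[...,:2].reshape(-1,2)-c)@R; z=Z.ravel()
    t=(abs(l[:,1])<35)&(l[:,0]>20)&(l[:,0]<75)&(z>30)&(z<50); print(' twin bar',np.median(l[t],0),t.sum(),z[t].max())
    hd=(abs(l[:,1])<88)&(l[:,0]>10)&(l[:,0]<85)&(z>52)&(z<60); print(' twin heads',rect(l[hd]))
    li=(abs(l[:,1])<95)&(l[:,0]>85)&(l[:,0]<150)&(z>100)&(z<290)
    a=np.polyfit(z[li],l[li][:,0],1);print(' lid inner x at z66',np.polyval(a,66),'theta',np.pi/2+np.arctan(a[0]),'ztop',np.percentile(z[li],99.5))
    hk=(abs(l[:,1])<30)&(l[:,0]>85)&(l[:,0]<160)&(z>100);print(' hook top',np.nanpercentile(z[hk],99.5))
    for nm,b in dict(timer=(600,750,40,160,20,70),bottle=(600,720,-360,-220,120,215),kb=(560,720,200,340,60,170)).items():
        k=(X>b[0])&(X<b[1])&(Y>b[2])&(Y<b[3])&(Z>b[4])&(Z<b[5]);print(' ',nm,k.sum(),np.round(np.median(P[k],0)) if k.any() else 0)
```

```text
top [542.82138635  13.911802  ] -15.912789736113593 {'L': array([ 97.281,   0.   , 151.   ]), 'Rr': array([-97.281,   0.   , 149.   ]), 'F': array([-9.9995e+01, -1.0000e-03,  9.0000e+01]), 'B': array([9.9995e+01, 1.0000e-03, 1.9200e+02])}
 twin bar [43.89800757 -0.49456247] 282 48.51290862779995
 twin heads (array([45.5, -0.2]), array([ 34.2, 159.7]), 0.32)
 lid inner x at z66 103.34304349378743 theta 1.6291557106368224 ztop 289.8706970244407
 hook top 293.9498446112297
  timer 581 [657.  85.  50.]
  bottle 604 [ 700. -299.  146.]
  kb 312 [671. 331.  76.]
side [544.00661385  16.92501472] -15.959328420956664 {'L': array([9.736e+01, 1.000e-03, 3.090e+02]), 'Rr': array([-9.736e+01,  3.000e-03,  3.730e+02]), 'F': array([-99.821,   0.   , 116.   ]), 'B': array([ 9.9821e+01, -4.0000e-03,  1.8200e+02])}
 twin bar [45.65552966  2.55769266] 309 47.7656801964151
 twin heads (array([45.4,  1.3]), array([ 34.8, 164. ]), 0.23)
 lid inner x at z66 102.35191246774203 theta 1.6345067512183604 ztop 289.92858310664894
 hook top 293.4966571009928
  timer 1016 [636.  88.  50.]
  bottle 1416 [ 701. -312.  147.]
  kb 445 [675. 332.  78.]
```

```bash
cat >> h.py <<'E'
CC=np.array([543.4,15.4]);CY=np.radians(-15.93)
RC=np.array([[np.cos(CY),-np.sin(CY)],[np.sin(CY),np.cos(CY)]])
def cw(x,y,z): return np.array([*(CC+RC@np.array([x,y])),z])
def Rd(deg):  # tool down, tool x at heading deg
    a=np.radians(deg);x=np.array([np.cos(a),np.sin(a),0]);z=np.array([0,0,-1.]);return np.stack([x,np.cross(z,x),z],1)
E
python3 - <<'E'
from h import *
print(r.inverse_kinematics([476.7,-317.4,340],Rd(10.7)),r.inverse_kinematics([476.7,-317.4,180],Rd(10.7)))
for h in (74.07,74.07-180,-15.93,164.07):
    for nm,p in dict(place=cw(-30,0,185),hi=cw(-30,0,340),behind=cw(140,0,425),behindhi=cw(140,0,500),front=cw(-100,0,247)).items():
        q=r.inverse_kinematics(p,Rd(h));print(h,nm,None if q is None else np.round(q))
r.reach([476.7,-317.4,340],Rd(10.7))
s=r.get_state();im,d=r.grab_frame('wrist');cv2.imwrite('pics/w1.png',im[:,:,::-1])
P=cloud('wrist',d.astype(float),(s['position'],s['orientation']));X,Y,Z=[P[...,i] for i in range(3)]
print(s['time_s'],s['position'])
m=(abs(X-477)<110)&(abs(Y+317)<80)&(Z>43)&(Z<60)
k,lab,st,ce=cv2.connectedComponentsWithStats(m.astype(np.uint8))
for i in range(1,k):
    if st[i,4]>300: h=P[lab==i];print(len(h),np.median(h,0),rect(h[:,:2]))
E
```

```text
[ 32.65840106  23.89326431  -5.93447653 101.82800591   2.95114242
  54.42852659 -53.78841766] [ 31.78434636  36.00324539  -4.90769774 109.10526737   5.01807638
  35.09494154 -55.59851897]
74.07 place [ 11.  35. -27. 116.  27.  36. -50.]
74.07 hi [ 22.  24. -40. 108.  18.  55. -42.]
74.07 behind [ 22.  35. -42.  77.  23.  76. -36.]
74.07 behindhi [ 20.  32. -40.  70.  20.  84. -34.]
74.07 front [ 22.  28. -44. 121.  29.  42. -57.]
-105.93 place [ 33.  48. -62. 114.  55.  53. 106.]
-105.93 hi [ 35.  31. -61. 107.  31.  61. 126.]
-105.93 behind [ 30.  42. -61.  77.  36.  82. 135.]
-105.93 behindhi [ 29.  39. -61.  70.  33.  89. 138.]
-105.93 front [ 33.  35. -61. 121.  42.  49. 110.]
-15.93 place [   2.   33.  -14.  117.   15.   32. -128.]
-15.93 hi [  16.   22.  -31.  108.   14.   54. -128.]
-15.93 behind [   9.   31.  -18.   79.   10.   72. -116.]
-15.93 behindhi [  10.   29.  -21.   72.   10.   81. -116.]
-15.93 front [   7.   24.  -25.  122.   16.   37. -134.]
164.07 place [ 20.  38. -40. 115.  38.  40.  30.]
164.07 hi [ 28.  27. -49. 107.  24.  57.  43.]
164.07 behind [ 26.  38. -51.  77.  30.  79.  49.]
164.07 behindhi [ 24.  35. -49.  70.  26.  86.  53.]
164.07 front [ 26.  30. -50. 121.  33.  44.  29.]
1.7833 [ 475.99946613 -318.77621272  340.16722137]
3677 [ 537.95731504 -305.46903637   50.24111132] (array([ 537.2, -305.7]), array([35.6, 38.8]), 10.79)
2569 [ 417.87599648 -328.85517873   50.1757    ] (array([ 416.1, -328.9]), array([38.6, 38.3]), 11.67)
```

View pics/w1.png

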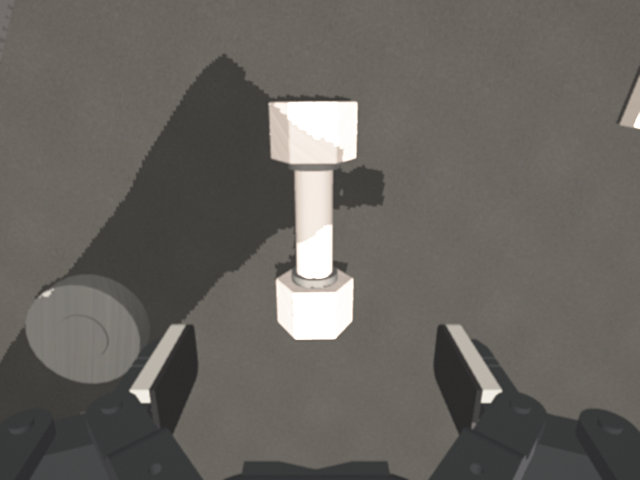

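The wrist view shows the small weight with its bar vertical at column 314, heads at rows 130 and 305, centred between the jaws. I'll grasp and lift it.

Run:
```python
from h import *
R=Rd(10.8)
def st(t): s=r.get_state();print(t,round(s['time_s'],2),np.round(s['position'],1),np.round(s['ft_force'],1),round(s['width'],3));return s
print(r.move_l([477.3,-317.3,220],feed=150,attitude=R,stop_force=15))
print(r.move_l([477.3,-317.3,181],feed=60,stop_force=12));st('down')
r.command_gripper(0.0,f_grip=80);st('grip')
r.move_l([477.3,-317.3,200],feed=40);r.move_l([477.3,-317.3,345],feed=150);r.hold(.2);st('up')
s=r.get_state();im,d=r.grab_frame('wrist');cv2.imwrite('pics/w2.png',im[:,:,::-1])
P=cloud('wrist',d.astype(float),(s['position'],s['orientation']));np.save('pics/w2P.npy',P)
im,d=r.grab_frame('side');cv2.imwrite('pics/s2.png',im[:,:,::-1])
```

```text
False
False
down 3.58 [ 477.4 -317.3  181. ] [0.2 0.1 0.5] 1.001
grip 4.17 [ 477.4 -317.5  181.5] [-1.4  0.5  4.7] 0.278
up 6.12 [ 477.1 -317.2  344.1] [-0.1 -0.2 -6.9] 0.279
```

View pics/w2.png

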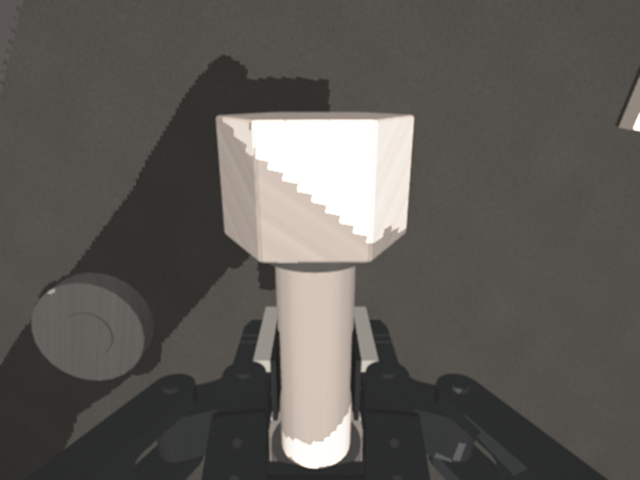

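View pics/s2.png

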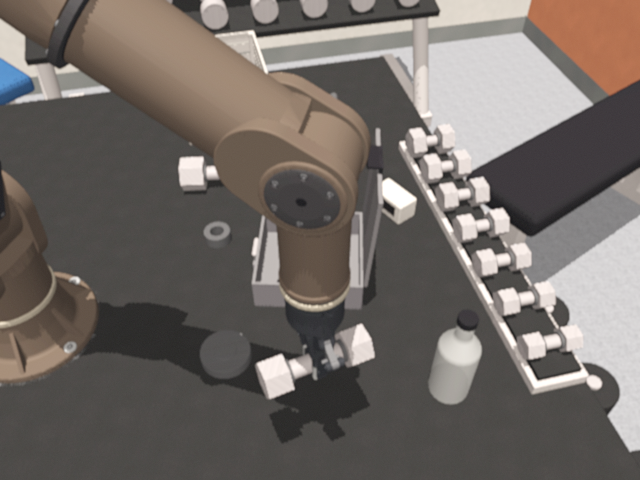

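Run:
```python
from h import *
def st(t): s=r.get_state();print(t,round(s['time_s'],2),np.round(s['position'],1),np.round(s['ft_force'],1),round(s['width'],3));return s
P=np.load('pics/w2P.npy')
for v in (150,200,240): print(v,np.round(P[v,316],1))
q=P[270:300,316];print(np.round(q[[0,-1]],1)); q=P[310:450:40,316];print(np.round(q,1))
R=Rd(74.07)
r.move_l(cw(-30,0,345),feed=250,attitude=R);r.hold(.2);st('over')
for n in('side','top'):
    im,d=r.grab_frame(n);cv2.imwrite(f'pics/{n}3.png',im[:,:,::-1]);np.save(f'pics/{n}3.npy',d)
im,d=r.grab_frame('wrist');cv2.imwrite('pics/w3.png',im[:,:,::-1])
```

```text
150 [ 547.6 -303.1  212.5]
200 [ 535.8 -305.3  212.8]
240 [ 525.4 -307.3  212.6]
[[ 514.  -309.5  204.6]
 [ 503.3 -311.6  201.2]]
[[ 500.  -312.2  201.7]
 [ 485.7 -315.   200.9]
 [ 471.2 -317.7  201.4]
 [ 455.2 -320.8  201.3]]
over 7.94 [514.6  22.6 344.9] [ 0.8 -0.6 -7.2] 0.275
```

View pics/side3.png

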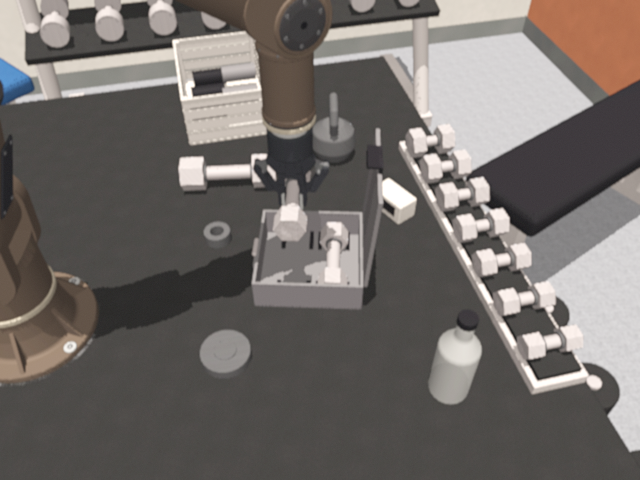

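View pics/w3.png

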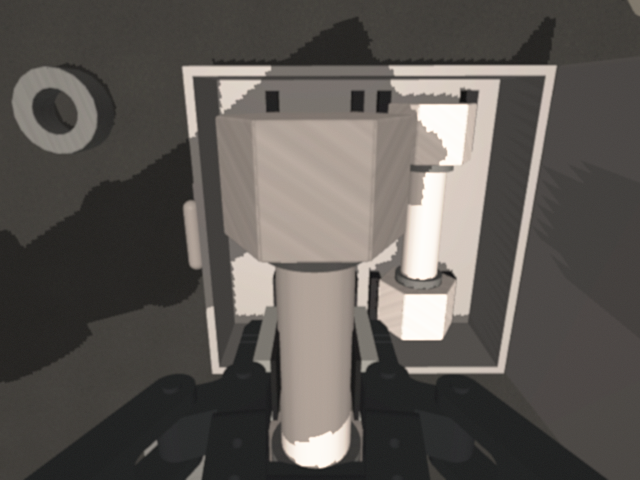

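The wrist view shows the front cradle's rib ends at columns 272 and 357 (mid 314.5). The held weight is at column 316 and the rim is square to the image, so it's aligned within 1 mm. I'll lower it.

Run:
```python
from h import *
def st(t): s=r.get_state();print(t,round(s['time_s'],2),np.round(s['position'],1),np.round(s['ft_force'],1),round(s['width'],3));return s
print(r.move_l(cw(-30,0,206),feed=130,stop_force=15));st('a')
print(r.move_l(cw(-30,0,190),feed=25,stop_force=6));st('b')
print(r.move_l(cw(-30,0,183),feed=8,stop_force=4));r.hold(.1);st('c')
im,d=r.grab_frame('wrist');cv2.imwrite('pics/w4.png',im[:,:,::-1])
im,d=r.grab_frame('side');cv2.imwrite('pics/s4.png',im[150:350,200:450,::-1].repeat(3,0).repeat(3,1))
```

```text
False
a 9.31 [515.   23.8 206.7] [-0.1  0.1 -6.9] 0.279
False
b 10.1 [514.6  23.7 190. ] [-0.3 -0.8 -6.9] 0.276
True
c 10.74 [514.6  23.7 186.5] [0.1 0.7 4.7] 0.275
```

View pics/w4.png

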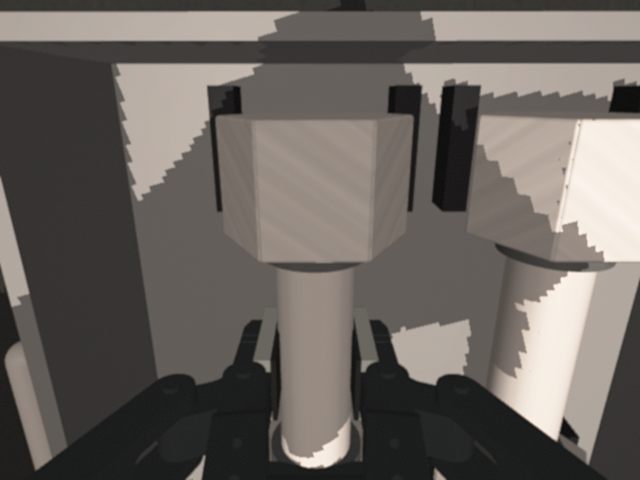

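View pics/s4.png

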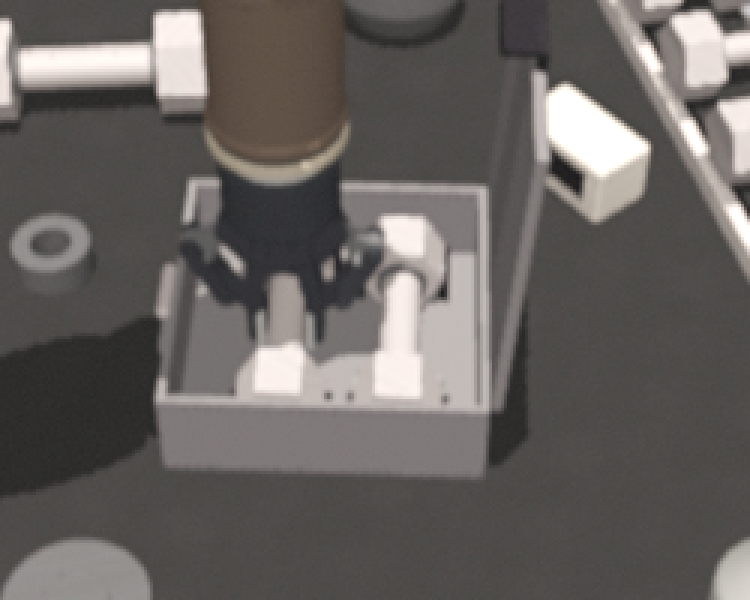

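It's seated: floor contact came at TCP z 186.5, as expected. The wrist view shows the head between the ribs at columns 225 and 400. Next I'll release, retreat and verify.

Run:
```python
from h import *
def st(t): s=r.get_state();print(t,round(s['time_s'],2),np.round(s['position'],1),np.round(s['ft_force'],1),round(s['width'],3));return s
r.command_gripper(0.6,f_grip=40);st('open')
r.move_l(cw(-30,0,215),feed=40);r.move_l(cw(-30,0,345),feed=200)
s=st('up');im,d=r.grab_frame('wrist');cv2.imwrite('pics/w5.png',im[:,:,::-1])
P=cloud('wrist',d.astype(float),(s['position'],s['orientation']))
l=(P[...,:2]-CC)@RC;z=P[...,2]
m=(z>50)&(z<61)&(l[...,0]<5)&(l[...,0]>-75)&(abs(l[...,1])<90)
k,lab,sx,ce=cv2.connectedComponentsWithStats(m.astype(np.uint8))
for i in range(1,k):
    if sx[i,4]>300: print(sx[i,4],np.median(l[lab==i],0),np.median(z[lab==i]),rect(l[lab==i]))
r.command_gripper(0.0)
for h in (-15.93,164.07):
    print(h)
    for x,zz in [(-30,515),(60,515),(160,515),(160,434),(60,420),(0,390),(-60,330),(-85,270),(-90,245)]:
        q=r.inverse_kinematics(cw(x,0,zz),Rd(h));print(x,zz,None if q is None else np.round(q))
```

```text
open 11.22 [513.7  23.4 185.4] [ 0.2 -0.7  0. ] 0.598
up 12.92 [514.1  23.5 344. ] [-0.4 -0.5  1.2] 0.601
3514 [-30.33685032  62.39854373] 55.37275977900697 (array([-30.6,  61.7]), array([36.2, 35.8]), 0.1)
2407 [-30.08983947 -60.50279743] 55.48657862041625 (array([-30.4, -62.3]), array([36.3, 37.2]), 0.68)
-15.93
-30 515 [   0.   11.  -11.   94.    2.   75. -117.]
60 515 [  -0.   19.   -7.   83.    2.   78. -113.]
160 515 [   0.   29.   -4.   68.    2.   83. -109.]
160 434 [  -0.   31.   -3.   76.    2.   73. -109.]
60 420 [  -1.   22.   -6.   92.    2.   66. -113.]
0 390 [  -2.   19.   -7.  102.    3.   59. -116.]
-60 330 [  -4.   17.   -8.  114.    3.   49. -119.]
-85 270 [  -6.   20.   -7.  121.    4.   39. -121.]
-90 245 [  -7.   22.   -6.  122.    4.   35. -122.]
164.07
-30 515 [ 29.  16. -48.  92.  12.  77.  54.]
60 515 [ 25.  25. -46.  81.  18.  81.  53.]
160 515 [ 21.  35. -44.  65.  23.  88.  56.]
160 434 [ 22.  37. -44.  73.  25.  79.  54.]
60 420 [ 26.  29. -46.  90.  22.  71.  50.]
0 390 [ 27.  25. -47. 100.  20.  64.  48.]
-60 330 [ 26.  24. -47. 112.  22.  54.  42.]
-85 270 [ 23.  27. -45. 118.  27.  45.  36.]
-90 245 [ 22.  29. -44. 120.  30.  42.  33.]
```

View pics/w5.png

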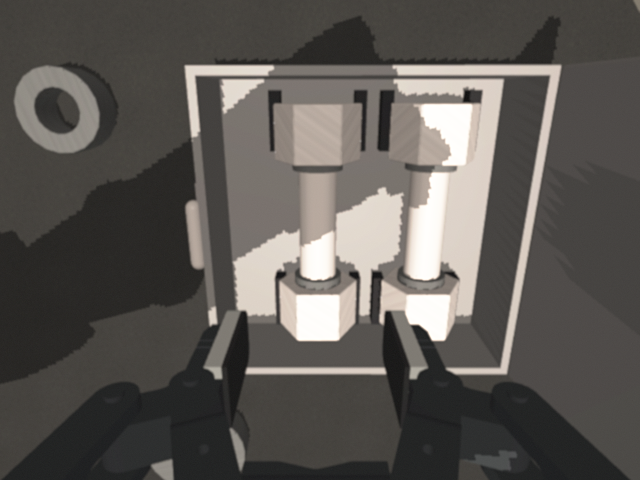

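The weight is seated at case (-30, 0) with head tops at 55 mm, parallel to the twin in the view. Now I'll go behind the lid.

Run:
```python
from h import *
def st(t): s=r.get_state();print(t,round(s['time_s'],2),np.round(s['position'],1),np.round(s['ft_force'],1),round(s['width'],3));return s
R=Rd(-15.93)
r.move_l(cw(-30,0,518),feed=220)
r.move_l(cw(50,0,518),feed=150,attitude=R)
r.move_l(cw(165,0,518),feed=220)
print(r.move_l(cw(165,0,434),feed=120,stop_force=12));st('behind')
for n in('side','top'):
    im,d=r.grab_frame(n);cv2.imwrite(f'pics/{n}6.png',im[:,:,::-1])
```

```text
False
behind 17.68 [702.1 -29.8 435.2] [-0.6  0.   0.5] 0.006
```

View pics/side6.png

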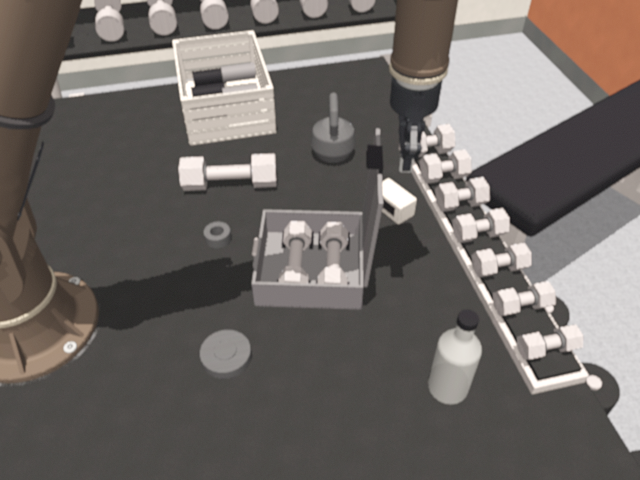

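The fingers are at (410,160), behind the lid's top edge at (376,155). I'll push the lid along its arc.

Run:
```python
from h import *
def st(t): s=r.get_state();print(t,round(s['time_s'],2),np.round(s['position'],1),np.round(s['ft_force'],1));return s
def tip(th,rho=195): return cw(102.5-rho*np.cos(th)+8*np.sin(th)+11,0,66+rho*np.sin(th)+8*np.cos(th)+173.4)
print(r.move_l(tip(1.632),feed=60,stop_force=12));st('contact')
for th in np.linspace(1.5,0.3,9):
    if r.move_l(tip(th),feed=75,stop_force=14): st(f'STOP {th}');break
    st(round(th,2))
im,d=r.grab_frame('side');cv2.imwrite('pics/s7.png',im[:,:,::-1])
```

```text
False
contact 18.45 [671.7 -21.2 433.7] [-0.1 -0.1  0.4]
1.5 18.94 [647.  -14.1 434.6] [-0.3 -0.1 -0.6]
1.35 19.48 [619.   -6.2 431.5] [ 0.8 -0.3 -0.7]
1.2 20.02 [591.9   1.5 424.1] [ 0.4 -0.2 -0.6]
1.05 20.57 [566.1   8.9 412.7] [-0.5 -0.  -0.5]
0.9 21.11 [542.2  15.7 397.3] [-0.1  0.5  0.1]
0.75 21.65 [520.7  21.9 378.3] [ 0.2 -0.2 -0.1]
0.6 22.19 [502.2  27.2 356.2] [-0.4  0.2  0.5]
0.45 22.73 [487.2  31.5 331.5] [-0.4 -1.5  0.4]
0.3 23.27 [475.8  34.8 304.8] [-0.9 -0.3  0.3]
```

View pics/s7.png

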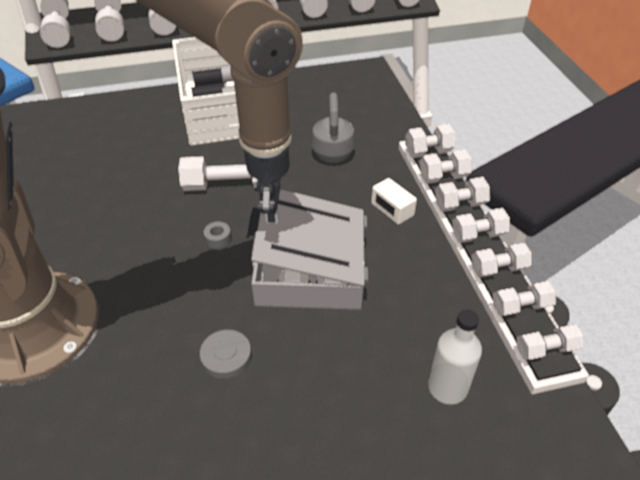

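The lid is following the fingers, now at about 0.3 rad. I'll bring it down to the catch, reposition at the front edge and press.

Run:
```python
from h import *
def st(t): s=r.get_state();print(t,round(s['time_s'],2),np.round(s['position'],1),np.round(s['ft_force'],1));return s
def tip(th,rho=195): return cw(102.5-rho*np.cos(th)+8*np.sin(th)+11,0,66+rho*np.sin(th)+8*np.cos(th)+173.4)
for th in (0.2,0.11):
    print(r.move_l(tip(th),feed=50,stop_force=10));st(th)
x=102.5-199
s=r.get_state();r.move_l(s['position']+[0,0,15],feed=80)
r.move_l(cw(x,0,s['position'][2]+15),feed=60)
print(r.move_l(cw(x,0,255),feed=30,stop_force=5));st('touch')
for z in (252,250,248.5,247):
    print(r.move_l(cw(x,0,z),feed=12,stop_force=28));s=st(z)
    if s['ft_force'][2]>26: break
im,d=r.grab_frame('side');cv2.imwrite('pics/s8.png',im[150:350,200:450,::-1].repeat(3,0).repeat(3,1))
```

```text
False
0.2 23.87 [470.2  36.3 285.7] [ 0.2  0.3 -0.6]
False
0.11 24.37 [466.9  37.2 268.5] [ 0.  -0.1 -0.3]
True
touch 25.87 [450.5  41.9 260. ] [0.2 0.7 1.3]
False
252 26.71 [450.1  42.1 251.9] [-2.3  1.2  5.1]
False
250 27.02 [450.6  41.8 249.8] [ 0.3  0.1 -0. ]
False
248.5 27.3 [450.6  41.8 248.4] [-0.5  0.3 -0.1]
False
247 27.57 [450.8  41.9 247.2] [-1.  -0.2  6.1]
```

View pics/s8.png

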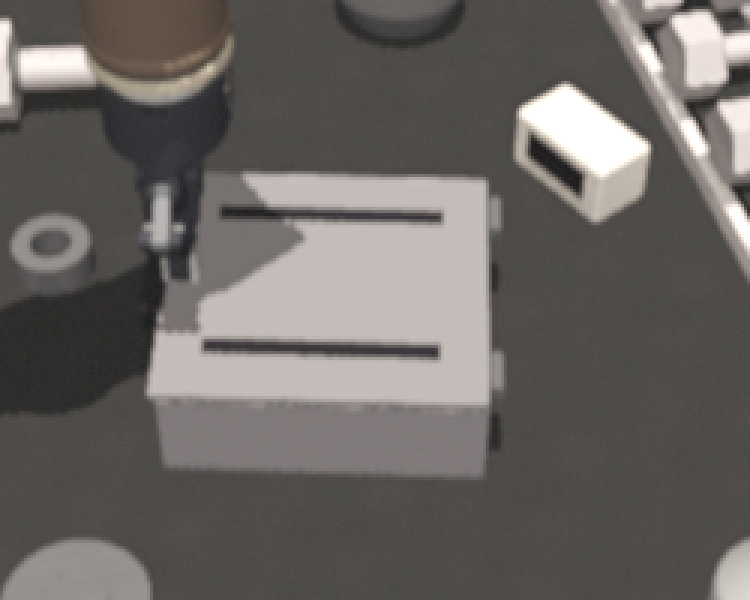

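Run:
```python
from h import *
def st(t): s=r.get_state();print(t,round(s['time_s'],2),np.round(s['position'],1),np.round(s['ft_force'],1));return s
x=102.5-199
print(r.move_l(cw(x,0,244),feed=6,stop_force=18));st('press')
r.move_l(cw(x,0,275),feed=50);r.move_l(cw(x-30,0,400),feed=180)
s=st('up');im,d=r.grab_frame('wrist')
r.reach(np.array([300,-330,450.]),Rd(10));r.hold(.3);s=st('away')
im,d=r.grab_frame('side');cv2.imwrite('pics/s9.png',im[:,:,::-1])
P=cloud('side',d.astype(float))
imt,dt=r.grab_frame('top');cv2.imwrite('pics/t9.png',imt[:,:,::-1]);Q=cloud('top',dt.astype(float))
for nm,A in(('side',P),('top',Q)):
    l=(A[...,:2]-CC)@RC;z=A[...,2]
    m=(abs(l[...,0])<100)&(abs(l[...,1])<90)&(z>50)&(z<120)
    a,*_=np.linalg.lstsq(np.c_[l[m],np.ones(m.sum())],z[m],rcond=None)
    print(nm,m.sum(),'slope x,y',np.round(a,4),'edge z',-107.5*a[0]+a[2],'back',102*a[0]+a[2])
```

```text
True
press 27.92 [450.8  41.9 247.2] [-2.  -0.6  9.2]
up 29.5 [421.6  49.9 399.2] [-0.5  0.1  0.4]
away 31.34 [ 300.4 -329.6  449.9] [ 0.2  0.6 -0.2]
side 6940 slope x,y [1.50000e-03 2.70000e-03 7.49752e+01] edge z 74.81079345519808 back 75.1312464843801
top 6050 slope x,y [ 5.00000e-04 -7.00000e-04  7.41218e+01] edge z 74.0645742595026 back 74.1760884780673
```

View pics/s9.png

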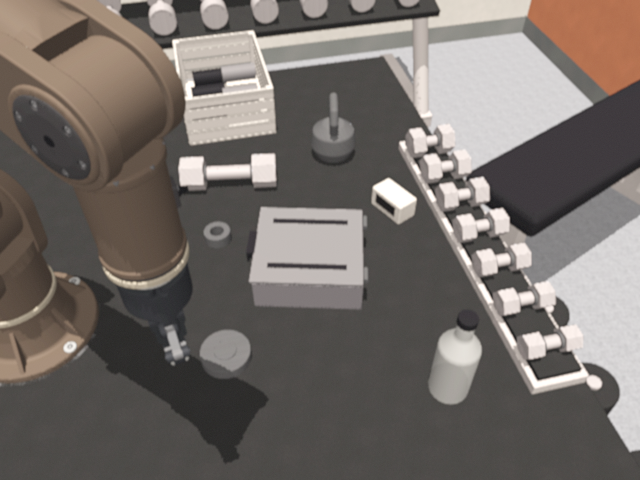

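View pics/t9.png

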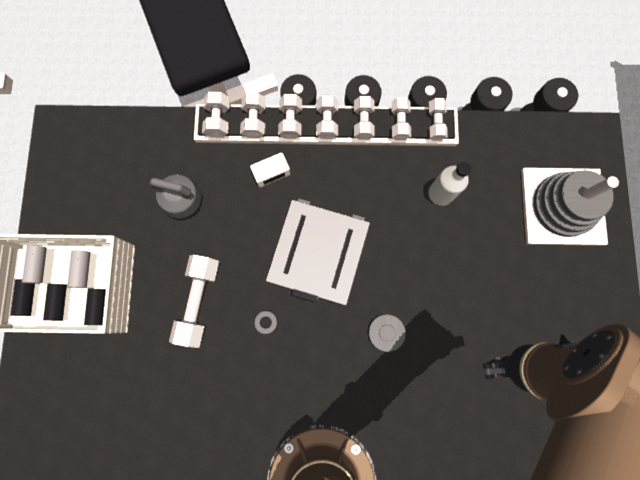

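The lid is flat: its edge is at z 74, with slope below 0.002 rad. Everything else is at its original pixels, the arm is clear, and 31 s have been used. I'll hand it in.

```bash
python3 -c "
from station import r
print(r.hand_in())"
```

```text
the job is handed in; nothing more can be done
None
```

The small hex weight is in the front cradle, the lid is shut past its catch, and the job was handed in at about 31 s of the 64 s allowed.

- **Weight:** I gripped the loose weight at the middle of its bar and lowered it at 8 mm/s until it touched the cradle floor. A wrist-camera check after release put it at case (-30, 0), head tops at 55 mm, parallel to the twin.
- **Lid:** I folded it over slowly with closed fingertips following its arc, then pressed at the middle of the front edge. The resistance dropped off at about TCP z 250 mm, and the lid then bottomed at its shut height. I did not record the peak force at the catch. A second light press did not move it.
- **Final check:** With the arm clear, the lid front edge measured 74.1 mm (top camera) and 74.8 mm (side camera) against 74 mm nominal. Slopes were at most 0.003, so it is flat. The other objects appear where they were in both final pictures, judged by eye.
- **Disagreements:** The top and side cameras differed by 1 to 3 mm on the case position, so I used their mean. No check failed.

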